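# Clamp a large wax block with a push-to-turn knob

## Robot

A 6-joint arm with a two-finger parallel gripper is mounted at the origin on the work surface. World frame = base frame: x ahead of the robot, y to its left, z up, the work surface at z = 0. Lengths are in mm, angles in rad, forces in N, time in s.
With the tool pointing down it reaches from about 350 to 875 mm from the base axis. Payload 4.2 kg.
Tool frame: the origin (TCP) lies at the very end of the fingers, on their centre line; the grasp point (between the pads) lies 19 mm behind it; z points along the fingers, y is the line along which they close (so a half turn about z gives the same grasp; the last joint's range is limited). The gripper opens to 85 mm and grips with 20 to 120 N. Pads are 22 mm wide; open, the fingers measure 114 mm over their backs; the gripper's body (76 mm by 85 mm) begins 54 mm behind the grasp point. The pads swing forward as they close: fully open they stand 13 mm farther back than shut.
Start: joints at [-1.07, 0.385, 0.008, 0, -1.194, -0.259], TCP at [149.674, -606.792, 231.312] pointing down, gripper open.
Joint ranges: [-3.14, 3.14], [-1.21, 2.06], [-1.07, 1.41], [-3.16, 2.05], [-2.99, -0.16], [-3.1, 3.1]. Speed limits (rad/s): [2.79, 2.79, 3.14, 3.14, 3.14, 3.14].

## Interface

Orientations are given as a unit quaternion [x, y, z, w].
In Python, from bench import arm gives the robot as it stands.
- The arm moves only by the tool servo_tool, never from a script. Its argument "rows" is a list that holds one entry, the list of rows, each a list of 7 numbers: the finger opening in mm, from 0 to 85.4, then the shift along the tool's x, y, z in mm, then the turn, a rotation vector about the tool's x, y, z in rad. A call has 1 to 10 rows; each row is the pose to reach, as a shift and turn from the pose commanded when the call began, along the tool's axes at that moment; what a row does not reach only later rows make up. A row lasts 1/8 s, in which the tool goes at most 62.5 mm and 10.7 degrees, less where a joint would pass 70% of its speed; a pose out of reach is approached as far as the arm can. A call with a gripper value outside its range is refused whole. The fingers move at their own pace and stop on an object; the grip force is fixed at half the most. Time passes only in rows, so rows that repeat a pose let the fingers close. It gives the time, the measured TCP pose, the force, the opening and the grip force at its end, in the units of the state.
- arm.read_state(): the state, without advancing time (a new reading comes with each control period).
- arm.get_image(name): name is "scene" or "side" or "wrist"; returns the picture (400x640x3 uint8, red, green, blue); there is no depth.
- arm.camera_params(name): a dict with "intrinsics" (3x3 intrinsics, pixels), "R" (3x3) and "t" (3): a world point X has camera coordinates R X + t. Camera axes: x right, y down, z forward; pixel columns grow to the right and rows downward; lengths in mm; the calibration is good to about 2 mm. A picture is of the moment at which its call begins: read the wrist's pose just before it. camera_params takes no time and is no camera call; for the wrist camera it gives the pose at the moment of the call.
- arm.job_done(): hands the job in; it is judged then, once.
The state is a dict: "clock": time; "joints": joint angles; "joint_vel": joint speeds; "joint_efforts": joint torques, N m; "position": TCP position; "ee_rot": TCP orientation; "contact_force": force on the tool from outside, world axes, zero at the start; "wrist_torque": the same for the moment, N m; "gripper_width": finger opening in mm; "grasp_force": force on a finger pad.
Only numpy, scipy, OpenCV 4.12 (cv2) and the standard library are available. Lean on these libraries where they do the work, as an engineer would, in place of code of your own. Each camera call takes 0.05 s, during which the arm holds its last target. There are 200 camera calls.

## Task

Lay the wax block with the rectangular wax flat on the bench clamp, wax up, lengthwise and centred between the jaws, and let go. Then tighten the clamp with its black knob, which spins idly unless held pressed down: press, turn clockwise to the stop so the block is firmly held, and let the knob spring up. Leave everything else where it is.

Things in the scene. Friction and masses are not known exactly. Their poses are not given: they have to be found in the camera images.
- block: The block to clamp, loose: white plastic cassette base 50 x 76 x 12 mm (x, y, z) under a cream wax slab 49 x 60 x 22 mm, RECTANGULAR seen from above; 34 mm tall in all, about 0.12 kg. Origin at the centre of the underside, z up through the wax, y along the 76 mm length. Grip it across its 50 mm width (along its x).
- round_block: Bystander: the same white cassette base, but with a ROUND wax disc, 47 mm diameter, 22 mm high. Origin at the centre of its underside. The two blocks may lie in either place.
- clamp: Bench clamp, fixed: base plate 110 x 300 x 18 mm, long axis along its y. Origin at the centre of the underside, z up; the block lies on the plate's top (18 mm up). Fixed jaw (70 wide in x, 30 mm high above the plate): clamping face at y = -98 mm, looking to +y. Sides between the jaws are open. White knob housing 80 x 80 mm, top 63 mm above the table; knob's upright axis at x = 0, y = +100 mm.
- seat (a point): Point on the clamp plate's top (18 mm above the table), at x = 0, y = -60 mm of the clamp's frame, axes as the clamp's: where the block's origin ends up once pushed against the fixed jaw. When setting the block down, leave it free between the jaws, for instance at mid gap.
- pad: Moving jaw's steel pad, 70 x 11 x 28 mm, upright, on springs (4 N per mm). Origin at the lower edge's middle on its clamping face, 0.5 mm above the plate; the face looks to the clamp's -y. In the clamp's frame its y is -3 mm at screw = 0 (95 mm between the jaws) and it goes 12 mm towards -y per rad of screw until it meets the block.
- screw (a joint): Clamp screw's angle, rad: 0 open, 2.0 at its hard stop (tight); grows clockwise seen from above; starts at 0 to 0.4. Drives the jaw 12 mm per rad. The block is touched from both sides at about 1.58; then the pad presses it with 48 N per rad, 20 N at the stop. Stiff (0.3 to 0.6 N m): stays where left and moves only when the knob is engaged.
- press (a joint): How far the knob is pressed down, m: 0 up, 0.012 fully down (spring: 3 N at first, 10 N down). Up, it spins idly. Pressed 8 to 12 mm, two dogs under it mesh with six on the screw and drive it, after up to 0.45 rad of play. If dog lands on dog it resists at 3 to 5 mm: turn it a little clockwise and press on. It springs up when let go; then regrip and repeat.
- knob_grip (a point): On the knob's axis at grip height, 14 mm below its top, moving with it; 112 mm above the table when up. The knob is a round black ribbed cylinder, 54 mm diameter (57 over ribs), 36 mm high, upright, gripped at any angle; its underside is 22 mm below this point, the housing's top 49 mm below (knob up).
- brush: Bystander: brush 190 mm long lying beyond the blocks.
- jar: Bystander: jar, 64 mm diameter, 85 mm tall.
- slide_box: Bystander: flat grey box 90 x 160 x 32 mm.
- dispenser: Bystander: blue plastic blade dispenser 35 x 85 x 31 mm.
- beaker: Bystander: glass beaker, 80 mm diameter, 100 mm tall, beyond the clamp's knob end.
- bottle: Bystander: white plastic bottle, 70 mm diameter, 170 mm tall, near the beaker.
- rack: Bystander: white open rack 70 x 120 x 35 mm, beyond the clamp's far side.
Things that resemble listed ones, but are neither listed nor needed, are in the scene too. Leave any brown or yellow look-alike of the block alone.

How it is judged:
By the outcome, as a careful person would: the job done as asked, in the order asked, and still so for the second after the job is handed in, with the robot touching nothing.
It also fails if it takes over 61 s, if anything falls off the work surface, if the arm or the gripper's body presses on something with over 40 N, if the wrist force passes 120 N, or if a joint passes its speed limit or range.

## Working session

There is one attempt and no reset: what is moved stays moved. The work goes in short steps, Python scripts to look and compute and a tool call to move; the robot and the scene stay as the last step left them, time stands still between calls to the robot, and variables do not carry over. Pictures are saved under pics/ and viewed, at most 10 in all, crops included, and the job is handed in when it is done.

Besides the shell and the picture viewer there is one more tool, called after "Call:" by a JSON object that holds its "method" and its "body". servo_tool: Moves the arm, as the interface text tells. Its arguments: {"type":"object","properties":{"rows":{"type":"array"}},"required":["rows"]}

```bash
ls; mkdir -p pics
cat > h.py <<'E'
import numpy as np, cv2
from bench import arm
from scipy.spatial.transform import Rotation as Ro
def snap(n,f):
    p=arm.camera_params(n); im=arm.get_image(n); cv2.imwrite(f,cv2.cvtColor(im,cv2.COLOR_RGB2BGR)); return im,p
def ray(p,uv,z):
    K=np.array(p["intrinsics"]);R=np.array(p["R"]);t=np.array(p["t"])
    uv=np.atleast_2d(uv).astype(float)
    d=(R.T@np.linalg.inv(K)@np.c_[uv,np.ones(len(uv))].T).T; c=-R.T@t
    return c+d*((z-c[2])/d[:,2])[:,None]
def proj(p,X):
    q=(np.array(p["R"])@np.atleast_2d(X).astype(float).T).T+np.array(p["t"]); q=(np.array(p["intrinsics"])@q.T).T
    return q[:,:2]/q[:,2:]
E
python3 - <<'E'
from h import *
for n in ("scene","side","wrist"):
    im,p=snap(n,f"pics/{n}0.png"); R=np.array(p["R"]);print(n,np.round(-R.T@np.array(p["t"])),np.round(R[2],2))
a=cv2.imread("pics/scene0.png");cv2.imwrite("pics/s0.png",cv2.resize(a,(800,500)))
s=arm.read_state();print(s)
E
```

```text
pics
scene [ 925.  590. 1059.] [-0.36 -0.46 -0.81]
side [  406. -1181.  1139.] [ 0.07  0.77 -0.64]
wrist [  82. -622.  373.] [ 0.27  0.07 -0.96]
{'clock': 0.15, 'joints': array([-1.07041433e+00,  3.85407533e-01,  6.94868877e-03, -3.44982620e-04,
       -1.19398882e+00, -2.58617138e-01]), 'joint_vel': array([-3.05831577e-04, -1.16127165e-03,  3.70065630e-03,  2.36079592e-03,
        7.27244958e-05, -5.89324896e-04]), 'joint_efforts': array([ 1.83471631e-03, -3.92679369e+01,  1.88582718e+01,  4.18856665e+00,
       -3.39701815e-03, -7.99896682e-07]), 'position': array([ 149.55785364, -606.39906084,  230.4607446 ]), 'ee_rot': array([-1.20525063e-01,  9.92709928e-01,  8.26321273e-04, -1.56944429e-04]), 'contact_force': array([-0.91456831,  0.66380152, -0.08090848]), 'wrist_torque': array([ 0.00670203, -0.00219718, -0.02076623]), 'grasp_force': 0.0, 'gripper_width': 85.35095024800984}
```

View pics/s0.png

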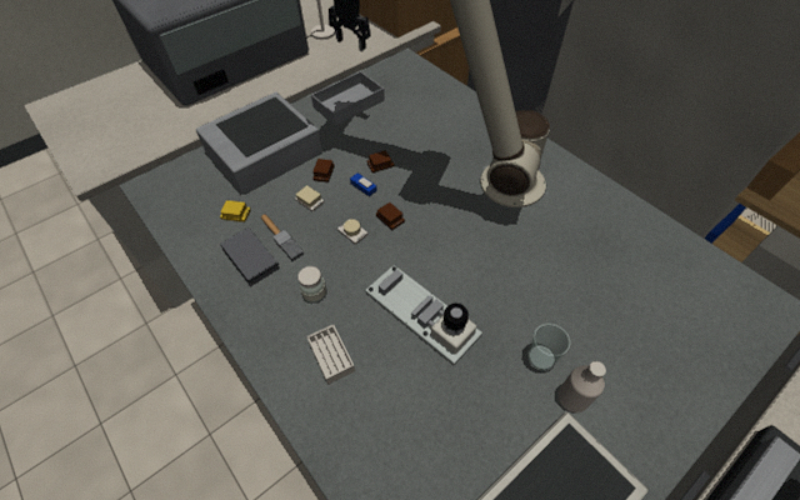

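View pics/wrist0.png

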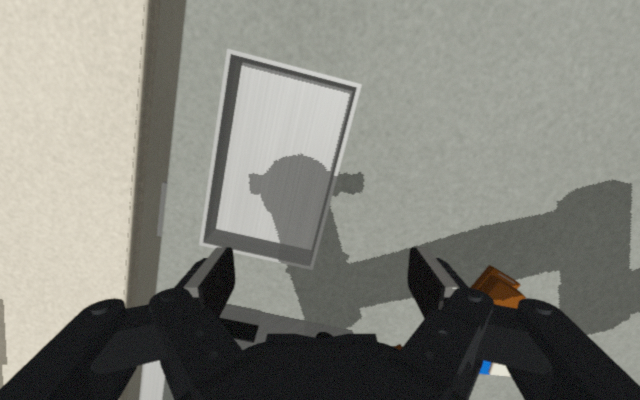

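The scene shows the rectangular block at about (310,196) in the enlarged picture and the round one at (352,230). The clamp runs from (380,280) to (465,345), with its knob at (456,315). The wrist view shows only the tray, clear of everything needed.

Run:
```python
from h import *
p=arm.camera_params("scene")
f=lambda u,v,z:print((u,v),np.round(ray(p,[u/1.25,v/1.25],z)[0]))
f(310,193,34); f(352,224,34); f(456,308,126)
for c in ((393,267),(367,290),(456,360),(480,332)): f(*c,18)
a=cv2.imread("pics/scene0.png"); b=cv2.imread("pics/side0.png")
q=arm.camera_params("side")
X=ray(p,[248,154],34)[0]; u=proj(q,X)[0]; print(u)
c1=cv2.resize(a[130:300,200:400],(800,600),interpolation=cv2.INTER_CUBIC)[:, :]
c1=cv2.resize(a[140:300,160:400],(780,520),interpolation=cv2.INTER_CUBIC)
cv2.imwrite("pics/c1.png",c1)
cv2.imwrite("pics/c2.png",cv2.resize(b,(800,500)))
```

```text
(310, 193) [ 517. -344.   34.]
(352, 224) [ 493. -165.   34.]
(456, 308) [498. 255. 126.]
(393, 267) [490.  16.  18.]
(367, 290) [588.  29.  18.]
(456, 360) [545. 318.  18.]
(480, 332) [450. 303.  18.]
[327.59757154 314.80998428]
```

View pics/c1.png

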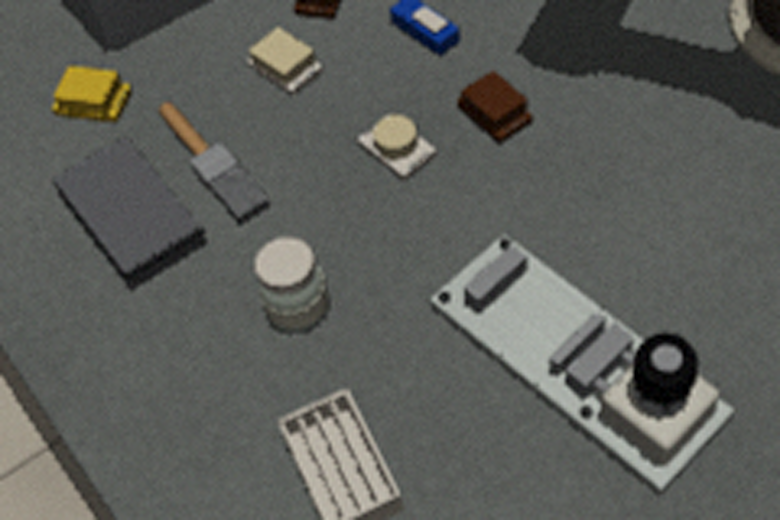

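View pics/c2.png

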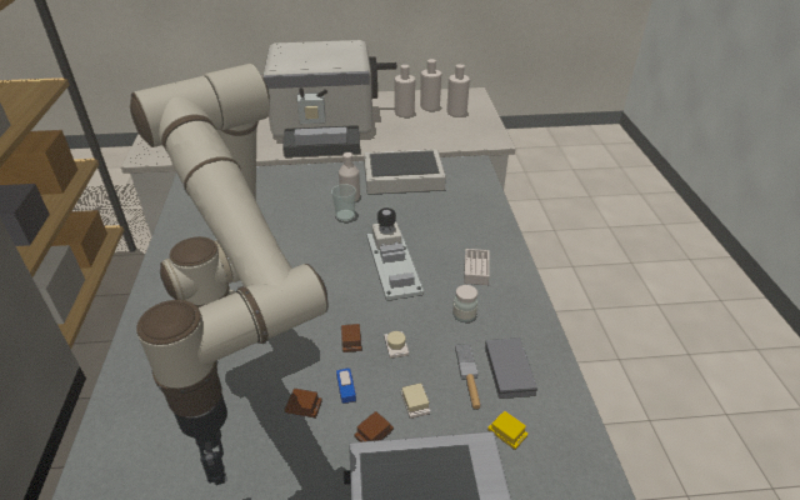

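The close crop confirms the rectangular block at crop (285,55), the round one at (397,140) and the clamp with knob at (665,360). The side view agrees, with the block at (416,400) and the clamp at (395,265). I'll move above the block.

Call:
{"method": "servo_tool", "body": {"rows": [[[85,-52,21,0,0,0,0],[85,-105,42,0,0,0,0],[85,-158,63,0,0,0,0],[85,-210,84,0,0,0,0],[85,-263,105,0,0,0,0],[85,-316,126,0,0,0,0],[85,-368,146,0,0,0,0],[85,-419,167,0,0,0,0],[85,-419,167,0,0,0,0]]]}}

```text
clock: 1.27
position: [519.1, -341.8, 230.3]
ee_rot: [-0.123, 0.992, 0.0, -0.0]
contact_force: [-0.5, -0.3, 0.2]
gripper_width: 84.8
grasp_force: 0.0
```

Run:
```python
from h import *
s=arm.read_state();print(s['clock'],s['position'],s['ee_rot'])
im,p=snap("wrist","pics/w1.png"); np.save("w1.npy",p,allow_pickle=True)
R=np.array(p["R"]);print(np.round(-R.T@np.array(p["t"])))
h=cv2.cvtColor(im,cv2.COLOR_RGB2HSV)
m=((h[...,0]>15)&(h[...,0]<35)&(h[...,1]>40)&(h[...,2]>110)).astype(np.uint8)
for c in cv2.findContours(m,cv2.RETR_EXTERNAL,cv2.CHAIN_APPROX_NONE)[0]:
    if cv2.contourArea(c)>300: print(cv2.contourArea(c),cv2.minAreaRect(c), [ray(p,x,34)[0].round(1).tolist() for x in cv2.boxPoints(cv2.minAreaRect(c))])
```

```text
1.275 [ 519.05320435 -341.83451539  230.29008959] [-1.22898109e-01  9.92419167e-01  3.86151464e-04 -3.18875089e-04]
[ 451. -358.  373.]
447.5 ((235.93765258789062, 300.5510559082031), (18.11223602294922, 45.68895721435547), 24.10223388671875) [[739.6, -429.2, 34.0], [670.5, -415.2, 34.0], [676.0, -392.4, 34.0], [745.9, -405.4, 34.0]]
876.5 ((302.85406494140625, 277.99505615234375), (67.16577911376953, 14.83029556274414), 13.240518569946289) [[662.7, -375.1, 34.0], [641.2, -374.9, 34.0], [642.3, -287.8, 34.0], [664.2, -286.6, 34.0]]
1339.0 ((465.8000183105469, 194.60000610351562), (44.27188491821289, 39.21223831176758), 18.434947967529297) [[517.2, -193.9, 34.0], [470.7, -195.7, 34.0], [474.4, -141.4, 34.0], [521.6, -137.5, 34.0]]
2045.0 ((316.2693176269531, 180.38259887695312), (51.56021499633789, 43.098243713378906), 3.012787342071533) [[554.2, -371.0, 34.0], [502.9, -379.5, 34.0], [491.5, -320.9, 34.0], [542.4, -309.8, 34.0]]
```

View pics/w1.png

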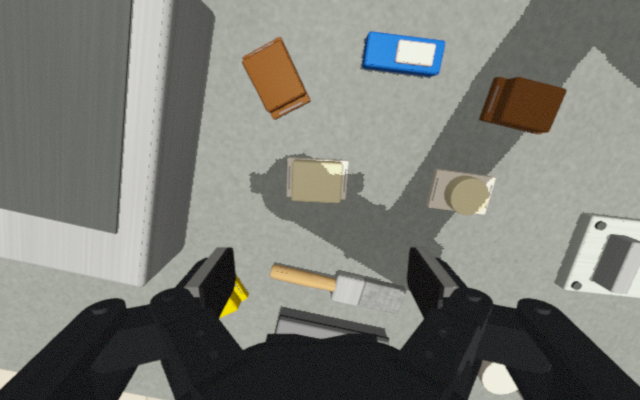

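The wrist view shows the rectangular wax at (318,181), the round one at (467,195) and the clamp's fixed-jaw end at (620,255). Rays put the wax at about (523,-345) with its long axis at about 10.5° to world y. The size comes out at 60 x 51, which fits the given one.

```bash
cat >> h.py <<'E'
def shift(P,yang):
    "tool-frame shift and z turn from current pose to world P with tool y at yang (deg, mod 180)"
    s=arm.read_state(); R=Ro.from_quat(s['ee_rot']).as_matrix()
    ya=np.degrees(np.arctan2(R[1,1],R[0,1])); d=(ya-yang+90)%180-90
    print('pos',s['position'].round(1),'yang',round(ya,1),'q',s['joints'].round(2),'w',round(s['gripper_width'],1),'clk',s['clock'])
    print('shift',(R.T@(np.array(P)-s['position'])).round(1),'turn',np.radians(d).round(3))
E
python3 - <<'E'
from h import *
p=np.load("w1.npy",allow_pickle=True).item()
im=cv2.imread("pics/w1.png"); 
h=cv2.cvtColor(im,cv2.COLOR_BGR2HSV)[140:220,260:370]
g=im[140:220,260:370].astype(int)
# white/cream vs gray bench: red-ish brighter
m=((h[...,2]>165)|((h[...,1]>40)&(h[...,0]>10)&(h[...,0]<35)&(h[...,2]>90))).astype(np.uint8)
m=cv2.morphologyEx(m,cv2.MORPH_OPEN,np.ones((3,3)))
for c in cv2.findContours(m,cv2.RETR_EXTERNAL,cv2.CHAIN_APPROX_NONE)[0]:
    if cv2.contourArea(c)>500:
        b=cv2.boxPoints(cv2.minAreaRect(c))+[260,140]; X=ray(p,b,12); print(b.round(),X.round(1),X.mean(0), np.linalg.norm(np.diff(X,axis=0),axis=1))
shift([523,-345,150],10.5)
cv2.imwrite("pics/z1.png",cv2.resize(im[140:220,260:370],(660,480),interpolation=cv2.INTER_CUBIC))
E
```

```text
[[260. 140.]
 [369. 140.]
 [369. 202.]
 [260. 202.]] [[ 494.9 -422.8   12. ]
 [ 462.8 -294.5   12. ]
 [ 537.9 -272.1   12. ]
 [ 571.9 -408.1   12. ]] [ 516.85592247 -349.37613504   12.        ] [132.20562577  78.38538712 140.17726025]
pos [ 517.5 -342.9  230.5] yang 104.0 q [-0.32  0.38 -0.   -0.   -1.19 -1.  ] w 85.5 clk 1.325
shift [-4.9 -3.4 80.5] turn -1.509
```

View pics/z1.png

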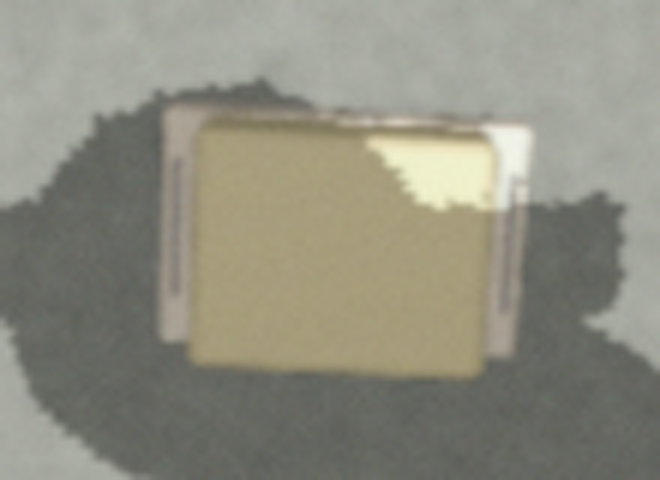

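The wax sits centred on its base, so the wax centre is the block centre. I'll check the clearance to the grey machine while turning and descending part of the way.

Run:
```python
from h import *
p=np.load("w1.npy",allow_pickle=True).item()
for z,uv in ((0,[[213,20],[142,287]]),(100,[[165,0],[117,233]]),(100,[[213,20],[142,287]])): print(z,ray(p,uv,z).round())
```

```text
0 [[ 378. -501.    0.]
 [ 743. -551.    0.]]
100 [[ 393. -503.  100.]
 [ 609. -529.  100.]]
100 [[ 398. -463.  100.]
 [ 665. -499.  100.]]
```

Call:
{"method": "servo_tool", "body": {"rows": [[[85,-2,-1,12,0,0,-0.17],[85,-5,-2,24,0,0,-0.34],[85,-5,-2,36,0,0,-0.51],[85,-5,-2,48,0,0,-0.68],[85,-5,-2,60,0,0,-0.85],[85,-5,-2,70,0,0,-1.02],[85,-5,-2,80,0,0,-1.19],[85,-5,-2,80,0,0,-1.36],[85,-5,-2,80,0,0,-1.51],[85,-5,-2,80,0,0,-1.51]]]}}

```text
clock: 2.58
position: [520.7, -345.9, 151.3]
ee_rot: [0.767, -0.642, -0.0, 0.0]
contact_force: [-1.0, 0.4, 0.3]
gripper_width: 85.0
grasp_force: 0.0
```

Run:
```python
from h import *
im,p=snap("wrist","pics/w2.png")
h=cv2.cvtColor(im,cv2.COLOR_RGB2HSV)
m=((h[...,0]>15)&(h[...,0]<35)&(h[...,1]>40)&(h[...,2]>90)).astype(np.uint8)
for c in cv2.findContours(m,cv2.RETR_EXTERNAL,cv2.CHAIN_APPROX_NONE)[0]:
    if cv2.contourArea(c)>1000:
        b=cv2.boxPoints(cv2.minAreaRect(c));X=ray(p,b,34); print(cv2.contourArea(c),b.round().tolist(),X.round(1).tolist(),X.mean(0))
        shift(X.mean(0),10.5)
R=np.array(p["R"]);print(np.round(-R.T@np.array(p["t"])))
```

```text
3329.0 [[289.0, 159.0], [342.0, 159.0], [342.0, 224.0], [289.0, 224.0]] [[554.1, -372.8, 34.0], [507.7, -381.1, 34.0], [495.7, -320.8, 34.0], [545.1, -312.0, 34.0]] [ 525.65216473 -346.66268114   34.        ]
pos [ 520.9 -345.8  151.3] yang -169.9 q [-0.33  0.45 -0.1  -0.   -1.02  0.5 ] w 84.8 clk 2.625
shift [  1.7  -4.6 117.3] turn -0.006
2004.5 [[158.0, 225.0], [163.0, 130.0], [187.0, 132.0], [182.0, 226.0]] [[666.9, -289.8, 34.0], [664.7, -378.3, 34.0], [644.2, -380.8, 34.0], [644.5, -292.4, 34.0]] [ 655.08382299 -335.31223279   34.        ]
pos [ 520.9 -345.8  151.3] yang -169.9 q [-0.33  0.45 -0.1  -0.   -1.02  0.5 ] w 84.8 clk 2.625
shift [  13.4 -134.   117.3] turn -0.006
6968.0 [[43.0, 15.0], [101.0, -28.0], [171.0, 65.0], [114.0, 109.0]] [[759.8, -450.6, 34.0], [714.6, -487.9, 34.0], [660.0, -431.6, 34.0], [706.8, -389.1, 34.0]] [ 710.29194443 -439.81901718   34.        ]
pos [ 520.9 -345.8  151.3] yang -169.9 q [-0.33  0.45 -0.1  -0.   -1.02  0.5 ] w 84.8 clk 2.625
shift [ 125.9 -169.9  117.3] turn -0.006
[ 533. -413.  294.]
```

View pics/w2.png

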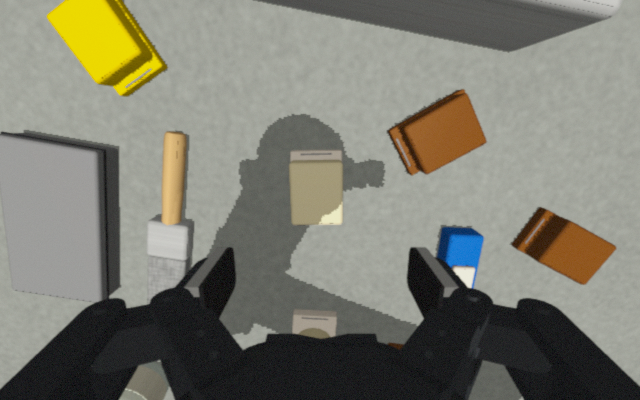

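The block is square to the fingers at (316,191), 4 mm off along the tool's y. I'll descend and grip.

Call:
{"method": "servo_tool", "body": {"rows": [[[85,1,-4,45,0,0,0],[85,1,-4,90,0,0,0],[85,1,-4,125,0,0,0],[85,1,-4,146,0,0,0],[85,1,-4,146,0,0,0],[44,1,-4,146,0,0,0],[44,1,-4,146,0,0,0],[44,1,-4,146,0,0,0],[44,1,-4,146,0,0,0],[44,1,-4,146,0,0,0]]]}}

```text
clock: 3.88
position: [527.0, -345.8, 7.1]
ee_rot: [0.768, -0.64, 0.001, -0.0]
contact_force: [-0.2, 1.0, 6.7]
gripper_width: 47.9
grasp_force: 63.6
```

Run:
```python
from h import *
p=arm.camera_params("scene")
uv=np.array([[507,236],[431,300],[663,491],[734,410]])/3.25+[160,140]
X=ray(p,uv,18);print(X.round(1),X.mean(0)); s=arm.read_state()
q=arm.camera_params("wrist"); print(s['position'],s['gripper_width'],s['grasp_force'])
shift([520,115,200],8)
```

```text
[[483.8  16.4  18. ]
 [591.4  27.8  18. ]
 [553.3 323.6  18. ]
 [446.6 307.7  18. ]] [518.77632043 168.87598697  18.        ]
[ 527.01926322 -345.79646258    7.13784472] 47.883952405087214 63.58232796192169
pos [ 527.  -345.8    7.1] yang -169.6 q [-0.32  0.62 -0.22  0.   -0.72  0.5 ] w 47.9 clk 3.875
shift [-454.2  -76.6 -193.5] turn 0.042
```

Gripped: the opening is 48 mm on the 49 mm slab, with grip force 64 N. I'll lift and carry it past the clamp, so the rear-facing wrist camera can see the whole plate.

Call:
{"method": "servo_tool", "body": {"rows": [[[44,0,0,-30,0,0,0],[44,-10,-2,-85,0,0,0],[44,-55,-9,-125,0,0,0],[44,-110,-18,-150,0,0,0],[44,-168,-28,-170,0,0,0.02],[44,-227,-38,-185,0,0,0.04],[44,-286,-48,-200,0,0,0.04],[44,-345,-58,-210,0,0,0.04],[44,-404,-69,-220,0,0,0.04],[44,-462,-79,-230,0,0,0.04]]]}}

```text
clock: 5.12
position: [519.5, 125.2, 235.4]
ee_rot: [0.755, -0.656, -0.0, 0.0]
contact_force: [0.9, -0.0, -1.9]
gripper_width: 47.8
grasp_force: 62.7
```

Call:
{"method": "servo_tool", "body": {"rows": [[[44,-50,-8,-13,0,0,0],[44,-78,-13,-13,0,0,0],[44,-78,-13,-13,0,0,0]]]}}

```text
clock: 5.5
position: [521.7, 204.2, 247.5]
ee_rot: [0.756, -0.655, -0.001, 0.0]
contact_force: [-0.6, -0.8, -2.0]
gripper_width: 47.4
grasp_force: 62.7
```

Run:
```python
from h import *
im,p=snap("wrist","pics/w3.png"); np.save("w3.npy",p,allow_pickle=True)
shift([525,117,60],7.3)
print(arm.read_state()['grasp_force'])
```

```text
pos [521.6 202.9 247.5] yang -171.8 q [ 0.66  0.26 -0.13 -0.   -1.18 -0.52] w 48.2 clk 5.55
shift [ 85.5   8.5 187.5] turn 0.015
62.68467307090759
```

View pics/w3.png

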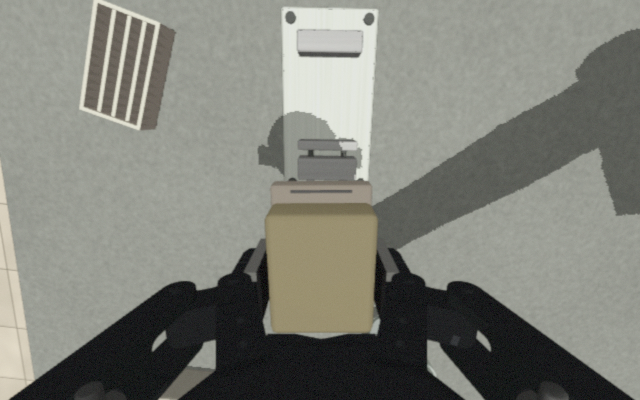

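The plate is visible from (283,9) to (378,11) down to about v=180. The fixed jaw is at (330,41), the moving pad at (328,145), and the held block at (320,265), wax up and square to the view.

Run:
```python
from h import *
p=np.load("w3.npy",allow_pickle=True).item(); im=cv2.imread("pics/w3.png")
g=cv2.GaussianBlur(cv2.cvtColor(im,cv2.COLOR_BGR2GRAY),(3,3),0).astype(float)
gx=np.gradient(g,axis=1)
L=[];Rr=[]
for v in range(14,108,4):
    L.append((270+gx[v,270:296].argmax(),v)); Rr.append((364+gx[v,364:392].argmin(),v))
def fit(P):
    X=ray(p,np.array(P)+0.0,18)[:,:2]; k=np.polyfit(X[:,1],X[:,0],1); r=X[:,0]-np.polyval(k,X[:,1]); ok=abs(r)<1.5
    k=np.polyfit(X[ok,1],X[ok,0],1); print('slope deg',np.degrees(np.arctan(-k[0])),ok.sum(),'x at y=117',np.polyval(k,117)); return k
a,b=fit(L),fit(Rr)
t=g[:,330]; gy=np.gradient(t); print('edges',[(i,round(gy[i])) for i in range(1,180) if abs(gy[i])>8])
f=lambda u,v,z: print((u,v,z),ray(p,[u,v],z)[0].round(1))
f(330,9,18)
f(297,30,48);f(362,30,48);f(297,53,48);f(362,53,48)
f(300,139,46.5);f(356,139,46.5)
# block base far edge & held pose
s=arm.read_state();f(272,183,s['position'][2]-2+8);f(372,183,s['position'][2]-2+8)
```

```text
slope deg 7.852676892244974 6 x at y=117 579.5358467506367
slope deg 8.133779353973146 7 x at y=117 470.7723862222342
edges [(6, 10), (7, 14), (8, 12), (9, 14), (10, 14), (28, -9), (29, -12), (50, -20), (51, -34), (52, -34), (53, -20), (55, 18), (56, 42), (57, 48), (58, 28), (127, -10), (128, -14), (129, -19), (130, -16), (138, -14), (139, -14), (150, 12), (151, 9), (154, -14), (155, -21), (156, -15), (158, 12), (159, 10)]
(330, 9, 18) [537.3  20.3  18. ]
(297, 30, 48) [568.   53.6  48. ]
(362, 30, 48) [500.8  43.9  48. ]
(297, 53, 48) [565.4  75.2  48. ]
(362, 53, 48) [496.9  65.4  48. ]
(300, 139, 46.5) [551.3 164.1  46.5]
(356, 139, 46.5) [487.4 154.9  46.5]
(272, 183, np.float64(253.491699327642)) [549.9 170.  253.5]
(372, 183, np.float64(253.491699327642)) [502.7 163.2 253.5]
```

Clamp found at 8°. The fixed-jaw face is at (531,70) and the pad face at (519,160), about 90 mm apart, so the screw is near 0.4. Mid gap is (524.5,115.5), and the held block is already at 8.2°. I'll lower it in two stages.

Call:
{"method": "servo_tool", "body": {"rows": [[[44,55,6,0,0,0,0],[44,87,9,30,0,0,0],[44,87,9,90,0,0,0],[44,87,9,150,0,0,0],[44,87,9,195,0,0,0],[44,87,9,212,0,0,0],[44,87,9,218,0,0,0],[44,87,9,218,0,0,0]]]}}

```text
clock: 6.55
position: [525.9, 114.5, 30.6]
ee_rot: [0.755, -0.656, 0.0, -0.0]
contact_force: [0.2, 0.1, -1.5]
gripper_width: 48.0
grasp_force: 62.6
```

Run:
```python
from h import *
im,p=snap("wrist","pics/w4.png"); 
shift([524.5,115.5,25],8)
print(arm.read_state()['contact_force'])
b,_=snap("side","pics/d4.png")
w=cv2.cvtColor(im,cv2.COLOR_RGB2BGR);d=cv2.cvtColor(b,cv2.COLOR_RGB2BGR)[170:250,270:370]
cv2.imwrite("pics/m4.png",np.vstack([w[:300],cv2.resize(d,(375,300),interpolation=cv2.INTER_CUBIC).copy() if 0 else cv2.copyMakeBorder(cv2.resize(d,(375,300),interpolation=cv2.INTER_CUBIC),0,0,0,265,cv2.BORDER_CONSTANT)]))
```

```text
pos [526.3 114.8  31.2] yang -171.9 q [ 0.52  0.47 -0.44  0.   -0.65 -0.38] w 47.6 clk 6.6
shift [-0.9  1.7  6.2] turn 0.001
[ 0.71128421  0.05654942 -1.37600421]
```

View pics/m4.png

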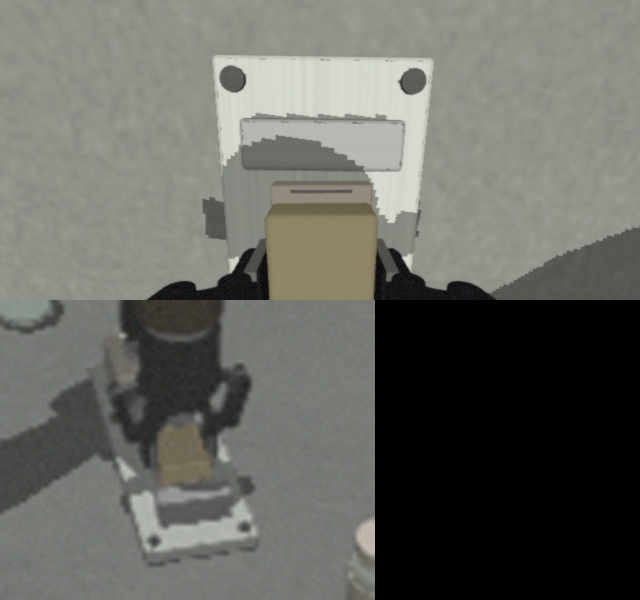

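The block is centred in x (322 against 323 for the jaw) and clear of the jaw. I'll lower the last 6 mm.

Call:
{"method": "servo_tool", "body": {"rows": [[[44,0,1,3,0,0,0],[44,0,1,5,0,0,0],[44,0,1,5.5,0,0,0],[44,0,1,5.5,0,0,0]]]}}

```text
clock: 7.15
position: [524.6, 114.9, 25.2]
ee_rot: [0.755, -0.655, -0.0, 0.0]
contact_force: [-2.3, -0.1, 2.5]
gripper_width: 47.6
grasp_force: 63.1
```

Run:
```python
from h import *
im,p=snap("wrist","pics/w5.png")
g=cv2.cvtColor(im,cv2.COLOR_RGB2GRAY).astype(float)
for u in (280,322,365):
    gy=np.gradient(cv2.GaussianBlur(g,(3,3),0)[:,u]); print(u,[(i,round(gy[i])) for i in range(150,215) if abs(gy[i])>12])
s=arm.read_state(); print(s['position'],s['contact_force'])
```

```text
280 [(171, 16), (203, -13)]
322 [(171, 16), (172, 14), (189, -17), (190, -17), (192, 15), (193, 18), (202, -14), (203, -14)]
365 [(170, -14), (171, -12), (202, -15), (203, -14)]
[524.64709791 114.92496087  25.17130814] [-2.0178551  -0.27390762  3.01996215]
```

It has landed (+3 N upward). I'll release, rise, and go over the knob with a counter-clockwise pre-turn.

Call:
{"method": "servo_tool", "body": {"rows": [[[60,0,0,0,0,0,0],[85,0,0,0,0,0,0],[85,0,0,0,0,0,0],[85,0,0,-5,0,0,0],[85,0,0,-40,0,0,0],[85,0,0,-100,0,0,0],[85,0,0,-160,0,0,0],[85,-20,0,-205,0,0,-0.15],[85,-80,-1,-205,0,0,-0.32],[85,-135,-3,-205,0,0,-0.49]]]}}

```text
clock: 8.45
position: [508.6, 250.2, 231.4]
ee_rot: [0.893, -0.451, 0.0, -0.001]
contact_force: [1.1, 0.1, -0.4]
gripper_width: 85.3
grasp_force: 0.0
```

Call:
{"method": "servo_tool", "body": {"rows": [[[85,-16,-10,0,0,0,-0.17],[85,-16,-10,0,0,0,-0.34],[85,-16,-10,0,0,0,-0.36],[85,-16,-10,0,0,0,-0.36]]]}}

```text
clock: 8.95
position: [507.3, 267.4, 230.0]
ee_rot: [0.958, -0.287, 0.0, -0.0]
contact_force: [0.4, 1.3, 0.7]
gripper_width: 85.2
grasp_force: 0.0
```

Run:
```python
from h import *
im,p=snap("wrist","pics/w6.png"); np.save("w6.npy",p,allow_pickle=True)
shift([505,268,93],0)
h=cv2.cvtColor(im,cv2.COLOR_RGB2HSV)
m=(h[...,2]<60).astype(np.uint8)[:300]
for c in cv2.findContours(m,cv2.RETR_EXTERNAL,cv2.CHAIN_APPROX_NONE)[0]:
    if cv2.contourArea(c)>800: print(cv2.contourArea(c),cv2.minEnclosingCircle(c),cv2.boundingRect(c))
```

```text
pos [507.4 267.4 230. ] yang -123.4 q [ 0.77  0.3  -0.12 -0.   -1.15  0.22] w 85.1 clk 9.0
shift [ -2.3   0.8 137. ] turn 0.989
1719.5 ((191.5, 274.0), 47.59474182128906) (151, 248, 84, 52)
1791.0 ((450.5, 273.5), 47.85926818847656) (407, 247, 85, 53)
2894.0 ((324.0, 193.11111450195312), 32.173431396484375) (294, 161, 61, 65)
```

View pics/w6.png

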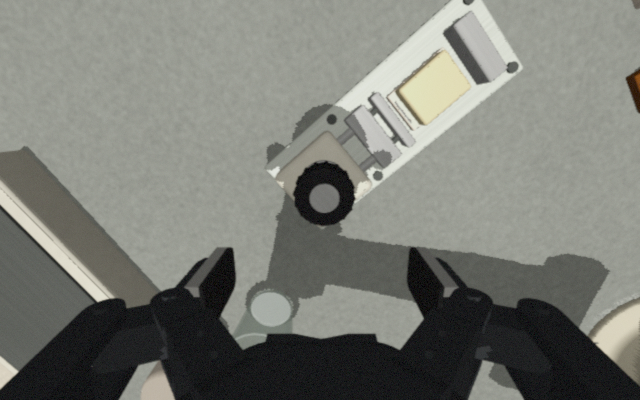

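The wrist view shows the knob top at about (324,196), the block between the jaws at (433,87) and the beaker rim at (270,305). I'll compute the knob and block positions and the beaker clearance.

Run:
```python
from h import *
p=np.load("w6.npy",allow_pickle=True).item()
im=cv2.imread("pics/w6.png"); g=cv2.cvtColor(im,cv2.COLOR_BGR2GRAY)
m=(g[170:222,298:350]>75).astype(np.uint8)
n,l,st,ce=cv2.connectedComponentsWithStats(m)
print([(st[i][4],(ce[i]+[298,170]).round(1)) for i in range(1,n) if st[i][4]>100])
for uv in ([324,193],[323.5,197]): K=ray(p,uv,126)[0]; print(K.round(1)); shift([K[0],K[1],93],57)
print('beaker',ray(p,[[270,308]],100).round(),ray(p,[[250,340]],0).round())
print('block wax',ray(p,[[433,87]],52).round(1))
print('calc knob from clamp',np.array([516.4,168.8])+100*np.array([-.139,.99]))
```

```text
[(np.int32(682), array([323.9, 198. ]))]
[510.3 263.3 126. ]
pos [507.4 267.4 230. ] yang -123.4 q [ 0.77  0.3  -0.12 -0.   -1.15  0.22] w 85.1 clk 9.0
shift [  4.7   1.9 137. ] turn -0.006
[507.5 265.6 126. ]
pos [507.4 267.4 230. ] yang -123.4 q [ 0.77  0.3  -0.12 -0.   -1.15  0.22] w 85.1 clk 9.0
shift [  1.1   1.4 137. ] turn -0.006
beaker [[429. 386. 100.]] [[350. 502.   0.]]
block wax [[526.3 118.   52. ]]
calc knob from clamp [502.5 267.8]
```

The knob is at about (507,266), under the tool, and the beaker is about 140 mm away. I'll descend and grip.

Call:
{"method": "servo_tool", "body": {"rows": [[[85,1,1,40,0,0,0],[85,1,1,90,0,0,0],[85,1,1,125,0,0,0],[85,1,1,137,0,0,0],[85,1,1,137,0,0,0],[50,1,1,137,0,0,0],[50,1,1,137,0,0,0],[50,1,1,137,0,0,0],[50,1,1,137,0,0,0]]]}}

```text
clock: 10.12
position: [506.8, 265.1, 93.5]
ee_rot: [0.958, -0.286, -0.001, 0.001]
contact_force: [-3.0, -4.3, 2.9]
gripper_width: 52.6
grasp_force: 62.0
```

Gripped, with little side force. I'll press 4 mm, then turn a little clockwise while pressing on.

Call:
{"method": "servo_tool", "body": {"rows": [[[50,0,0,3,0,0,0],[50,0,0,6,0,0,0.05],[50,0,0,9,0,0,0.12],[50,0,0,11,0,0,0.18],[50,0,0,12,0,0,0.24],[50,0,0,12,0,0,0.24]]]}}

```text
clock: 10.88
position: [507.1, 265.2, 84.1]
ee_rot: [0.917, -0.398, 0.0, 0.001]
contact_force: [-6.7, -6.7, 17.0]
gripper_width: 52.5
grasp_force: 63.5
```

Run:
```python
from h import *
s=arm.read_state();print(s['wrist_torque'],s['joints'].round(2),s['contact_force'])
```

```text
[-1.71841741  2.15075177 -0.02086594] [ 0.77  0.44 -0.31  0.   -0.82 -0.02] [-6.65684066 -6.70046582 17.00566551]
```

The knob is down about 9 mm with no torque yet. I'll turn on and watch the moment.

Call:
{"method": "servo_tool", "body": {"rows": [[[50,0,0,1,0,0,0.12],[50,0,0,1,0,0,0.24],[50,0,0,1,0,0,0.36],[50,0,0,1,0,0,0.48]]]}}

```text
clock: 11.38
position: [507.3, 265.2, 84.0]
ee_rot: [0.796, -0.606, 0.001, 0.001]
contact_force: [-8.7, -6.7, 20.4]
gripper_width: 52.6
grasp_force: 64.0
```

Run:
```python
from h import *
s=arm.read_state();print(s['position'],s['wrist_torque'],s['joints'].round(2),s['contact_force'])
```

```text
[507.33630087 265.22502202  84.02555325] [-1.88684825  2.48799962  0.33508202] [ 0.77  0.44 -0.31  0.   -0.82 -0.5 ] [-8.70218015 -6.72134335 20.37409116]
```

Torque is now 0.34 N m, so the screw is being driven. I'll continue.

Call:
{"method": "servo_tool", "body": {"rows": [[[50,0,0,0,0,0,0.13],[50,0,0,0,0,0,0.26],[50,0,0,0,0,0,0.39],[50,0,0,0,0,0,0.52],[50,0,0,0,0,0,0.65],[50,0,0,0,0,0,0.78],[50,0,0,0,0,0,0.9]]]}}

```text
clock: 12.25
position: [507.8, 265.1, 84.0]
ee_rot: [-0.453, 0.891, -0.001, 0.0]
contact_force: [-6.1, -7.1, 20.0]
gripper_width: 52.5
grasp_force: 63.9
```

Run:
```python
from h import *
s=arm.read_state();print(s['position'],s['wrist_torque'],s['joints'].round(3),s['contact_force'])
im,p=snap("wrist","pics/w7.png")
```

```text
[507.82030669 265.11205038  84.04906451] [-2.19233383  1.91782625  0.29813107] [ 0.765  0.444 -0.312  0.003 -0.816 -1.398] [-6.08626102 -7.11181082 19.95635035]
```

View pics/w7.png

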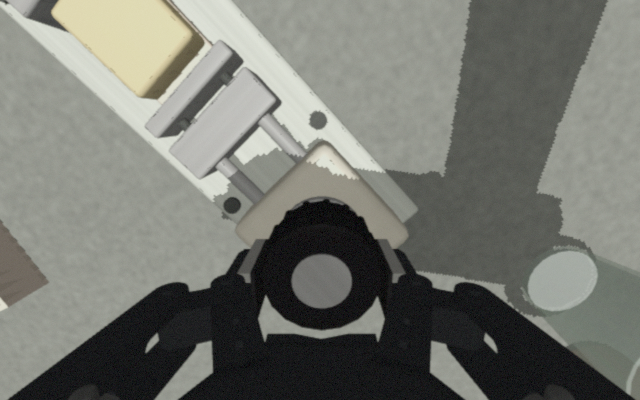

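The moving jaw has advanced, with its pad at (195,88) now close to the block. The knob is held centred. I'll keep turning in shorter steps.

Call:
{"method": "servo_tool", "body": {"rows": [[[50,0,0,0,0,0,0.13],[50,0,0,0,0,0,0.26],[50,0,0,0,0,0,0.39],[50,0,0,0,0,0,0.5]]]}}

```text
clock: 12.8
position: [508.0, 264.8, 84.0]
ee_rot: [-0.219, 0.976, -0.002, 0.0]
contact_force: [-5.9, -8.8, 20.0]
gripper_width: 52.6
grasp_force: 63.6
```

Run:
```python
from h import *
s=arm.read_state();print(s['position'],s['wrist_torque'],s['joints'].round(3),s['contact_force'])
```

```text
[507.97002435 264.80337254  84.03193511] [-2.51023528  1.69791482  0.48401786] [ 0.765  0.444 -0.312  0.004 -0.816 -1.897] [-5.8861735  -8.75994821 20.0382417 ]
```

Call:
{"method": "servo_tool", "body": {"rows": [[[50,0,0,0,0,0,0.1],[50,0,0,0,0,0,0.2],[50,0,0,0,0,0,0.3]]]}}

```text
clock: 13.18
position: [508.8, 264.8, 83.3]
ee_rot: [-0.073, 0.997, -0.002, 0.001]
contact_force: [-0.2, -10.0, 13.2]
gripper_width: 52.6
grasp_force: 63.6
```

Run:
```python
from h import *
s=arm.read_state();print(s['position'],s['wrist_torque'],s['joints'].round(3),s['contact_force'])
```

```text
[508.79978233 264.76427288  83.34711117] [-3.13296496 -0.13697513  0.38948949] [ 0.765  0.446 -0.312  0.006 -0.813 -2.194] [ -0.23048166 -10.00203284  13.19671364]
```

z and the force changed in the last step, so I'll look before going on.

Run:
```python
from h import *
im,p=snap("wrist","pics/w8.png"); im2,p2=snap("scene","pics/s8.png")
K=np.array([507,265,0.])
a=cv2.cvtColor(im,cv2.COLOR_RGB2BGR); b=cv2.cvtColor(im2,cv2.COLOR_RGB2BGR)[205:305,280:400]
cv2.imwrite("pics/m8.png",np.vstack([a[:330],cv2.copyMakeBorder(cv2.resize(b,(312,260),interpolation=cv2.INTER_CUBIC),0,0,0,328,cv2.BORDER_CONSTANT)]))
s=arm.read_state();print(s['wrist_torque'],s['contact_force'])
```

```text
[-2.8091036   0.18763224 -0.20182818] [ -0.56786727 -10.97632827  14.80745819]
```

View pics/m8.png

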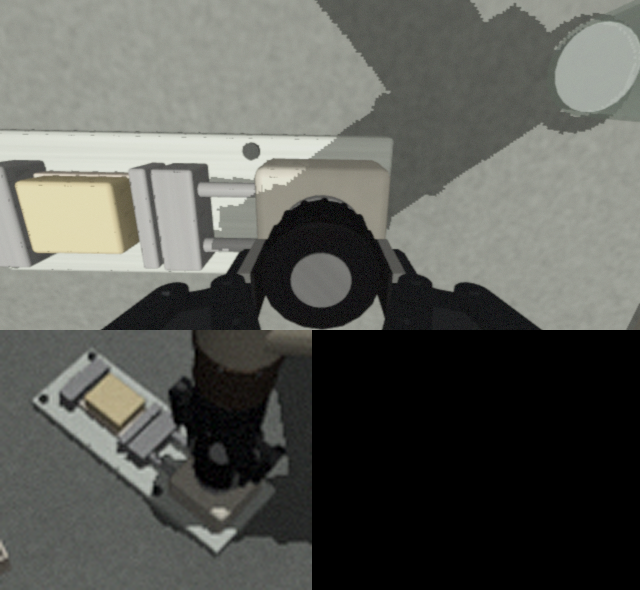

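The pad is now up against the block's base at (137,215), and the block sits against the fixed jaw at left. I'll turn further to confirm the stop.

Call:
{"method": "servo_tool", "body": {"rows": [[[50,0,0,1,0,0,0.08],[50,0,0,1,0,0,0.16]]]}}

```text
clock: 13.52
position: [508.8, 264.5, 84.0]
ee_rot: [0.009, 1.0, -0.001, 0.001]
contact_force: [-4.7, -10.5, 23.4]
gripper_width: 52.4
grasp_force: 64.8
```

Run:
```python
from h import *
s=arm.read_state();print(s['position'],s['wrist_torque'],s['joints'].round(3),s['contact_force'])
```

```text
[508.79929301 264.53493351  84.01807534] [-3.22036613  1.33370016  0.04088363] [ 0.764  0.445 -0.312  0.005 -0.814 -2.357] [ -4.71308945 -10.49270213  23.37378327]
```

Call:
{"method": "servo_tool", "body": {"rows": [[[50,0,0,0,0,0,0.08],[50,0,0,0,0,0,0.16]]]}}

```text
clock: 13.78
position: [508.7, 264.3, 84.0]
ee_rot: [0.089, 0.996, -0.001, 0.001]
contact_force: [-4.6, -10.4, 23.4]
gripper_width: 52.2
grasp_force: 64.8
```

Run:
```python
from h import *
s=arm.read_state();print(s['position'],s['wrist_torque'],s['joints'].round(3),s['contact_force'])
im,p=snap("wrist","pics/w9.png");np.save("w9.npy",p,allow_pickle=True)
# carriage/pad edges along clamp-y line through z=46 at clamp x=+20, compare with w8
a=cv2.imread("pics/w8.png"); b=cv2.cvtColor(im,cv2.COLOR_RGB2BGR)
for f in (a[200],b[200]): 
    g=np.gradient(cv2.GaussianBlur(cv2.cvtColor(f[None],cv2.COLOR_BGR2GRAY),(3,1),0)[0].astype(float)); print([(i,round(g[i])) for i in range(20,260) if abs(g[i])>12])
```

```text
[508.70425579 264.30342332  83.99585447] [-3.40838229  1.36190094 -0.04008833] [ 0.764  0.445 -0.312  0.005 -0.815 -2.517] [ -4.57320993 -10.43418199  23.42191316]
[(20, 23), (112, -14), (113, -20), (114, -22), (115, -20), (131, 14), (132, 27), (133, 27), (134, 16), (147, -15), (148, -24), (149, -26), (150, -18), (153, 25), (154, 34), (155, 24), (192, -14), (193, -22), (194, -27), (195, -22), (209, 24), (210, 46), (211, 44), (212, 22), (243, -16), (244, -26), (245, -21)]
[(114, 14)]
```

Torque is now about zero, so I'll measure the jaw's position (pad and carriage) and the knob in pictures w6 to w9.

Run:
```python
from h import *
# fit wrist cam extrinsics per image: recover from hand-eye using w9 pose
p9=np.load("w9.npy",allow_pickle=True).item(); p6=np.load("w6.npy",allow_pickle=True).item()
o=np.array([516.4,168.8]);y=np.array([-.139,.990]);x=np.array([.990,.139])
def prof(img,p,cx,z=46.5):
    g=cv2.GaussianBlur(cv2.cvtColor(img,cv2.COLOR_BGR2GRAY),(3,3),0).astype(np.float32)
    ys=np.arange(-110,60,.5); X=np.array([np.r_[o+cx*x+t*y,z] for t in ys]); uv=proj(p,X).astype(np.float32)
    v=cv2.remap(g,uv[:,0:1],uv[:,1:2],cv2.INTER_LINEAR)[:,0]; d=np.gradient(v)
    i=[k for k in range(1,len(ys)-1) if abs(d[k])>7 and abs(d[k])>=abs(d[k-1]) and abs(d[k])>abs(d[k+1])]
    print(cx,[(float(ys[k]),int(d[k])) for k in i])
for cx in (-28,28): print('w6');prof(cv2.imread("pics/w6.png"),p6,cx); print('w9');prof(cv2.imread("pics/w9.png"),p9,cx)
ps=arm.camera_params("scene")
for cx in (-28,0,28):
  print('scene0');prof(cv2.imread("pics/scene0.png"),ps,cx); print('s8');prof(cv2.imread("pics/s8.png"),ps,cx)
```

```text
w6
-28 [(-101.0, -15), (-94.0, 10), (-92.5, 13), (-91.0, 11), (-7.5, -7), (2.5, -10), (5.5, 13), (12.0, -7), (24.0, -8), (25.5, -7), (39.5, 7), (42.0, 8), (45.5, -10), (52.5, 8), (58.0, -14)]
w9
-28 [(-101.0, -13), (-81.5, 24), (-76.5, -7), (-69.5, -8), (-55.0, -7), (-51.5, 7), (-23.0, 10), (-12.5, -18), (-8.0, 21), (18.0, -18), (31.0, 30), (53.5, -7)]
w6
28 [(-101.5, -16), (-90.0, 27), (-21.5, 7), (2.5, -19), (6.0, 10), (13.0, 11), (27.0, -14)]
w9
28 [(-101.5, -13), (-85.5, 14), (-74.5, -13), (-72.0, -16), (33.5, 15), (37.5, -19)]
scene0
-28 [(46.0, -11)]
s8
-28 [(29.0, -7)]
scene0
0 [(-92.0, 7)]
s8
0 [(-95.5, 7)]
scene0
28 [(-92.0, 7)]
s8
28 []
```

View pics/w9.png

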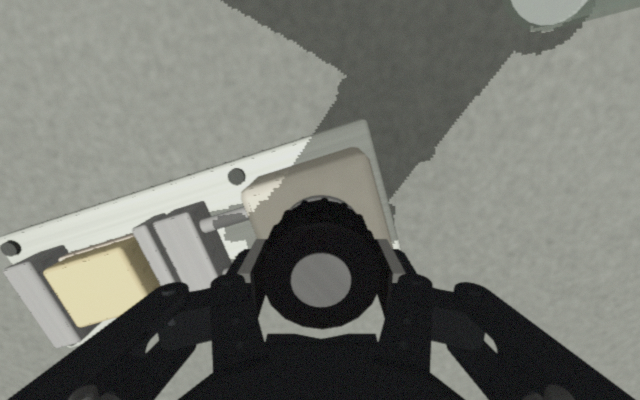

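The pad face is near -23, which is contact with the block, but the carriage has moved only about 14 mm. So the screw is near 1.6, not at the stop. I'll check the knob's height in the grip across the views.

Run:
```python
from h import *
for n in (7,8,9):
    g=cv2.cvtColor(cv2.imread(f"pics/w{n}.png"),cv2.COLOR_BGR2GRAY)[240:320,275:370]
    k,l,st,ce=cv2.connectedComponentsWithStats((g>70).astype(np.uint8))
    i=1+np.argmax([st[j][4]*(abs(ce[j][0]-46)<15) for j in range(1,k)]); print(n,st[i],ce[i]+[275,240])
p=arm.camera_params("wrist"); s=arm.read_state()
c=s['position']
for z in (28,31,34,37,40): print(z,proj(p,c+[0,0,z]).round(1), 'r per 14mm', (np.array(p['intrinsics'])[0,0]))
print(s['contact_force'],s['wrist_torque'],s['joints'].round(3))
```

```text
7 [  16   14   61   54 2580] [321.24728682 280.74922481]
8 [  15   13   62   55 2603] [320.58778333 279.80829812]
9 [  16   13   60   54 2586] [320.54137664 279.69760247]
28 [[318.5 282. ]] r per 14mm 292.1370970209438
31 [[318.4 285.8]] r per 14mm 292.1370970209438
34 [[318.3 289.7]] r per 14mm 292.1370970209438
37 [[318.3 293.9]] r per 14mm 292.1370970209438
40 [[318.2 298.2]] r per 14mm 292.1370970209438
[ -5.16844587 -10.8946733   23.76126542] [-3.33728590e+00  1.43685547e+00  1.84710440e-03] [ 0.764  0.445 -0.312  0.005 -0.815 -2.519]
```

The cap hasn't shifted in the grip, so the knob is still pressed. Near-zero torque fits dog play after a skip. I'll use some of the remaining range to see whether it bites again.

Call:
{"method": "servo_tool", "body": {"rows": [[[50,0,0,0,0,0,0.1],[50,0,0,0,0,0,0.2]]]}}

```text
clock: 14.08
position: [508.6, 264.0, 84.0]
ee_rot: [0.189, 0.982, -0.002, 0.001]
contact_force: [-5.0, -11.6, 23.8]
gripper_width: 52.6
grasp_force: 64.7
```

Run:
```python
from h import *
s=arm.read_state();print(s['position'],s['wrist_torque'],s['joints'].round(3),s['contact_force'])
```

```text
[508.55025901 264.01704864  83.99628581] [-3.57075834  1.52850321  0.01814276] [ 0.764  0.445 -0.312  0.006 -0.815 -2.718] [ -4.98586367 -11.60105012  23.81033324]
```

Call:
{"method": "servo_tool", "body": {"rows": [[[50,0,0,0,0,0,0.1],[50,0,0,0,0,0,0.2]]]}}

```text
clock: 14.32
position: [508.4, 263.8, 83.9]
ee_rot: [0.285, 0.959, -0.002, 0.001]
contact_force: [-6.1, -11.7, 22.7]
gripper_width: 52.7
grasp_force: 64.6
```

Run:
```python
from h import *
s=arm.read_state();print(s['position'],s['wrist_torque'],s['joints'].round(3),s['contact_force'])
```

```text
[508.37390692 263.802371    83.93910436] [-3.65977608  1.57588785  0.56091607] [ 0.764  0.445 -0.312  0.006 -0.816 -2.916] [ -6.09148294 -11.69200775  22.65779704]
```

Torque has climbed to 0.56 N m, so the dogs are meshed again, but the wrist range is nearly used up. I'll open, let the knob spring up, turn back around it, recentre slightly and regrip.

Call:
{"method": "servo_tool", "body": {"rows": [[[70,0,0,0,0,0,0],[85,0,0,0,0,0,0],[85,0,-1.5,-8,0,0,0],[85,0,-1.5,-14,0,0,-0.17],[85,0,-1.5,-14,0,0,-0.34],[85,0,-1.5,-14,0,0,-0.51],[85,0,-1.5,-14,0,0,-0.68],[85,0,-1.5,-14,0,0,-0.85],[85,0,-1.5,-14,0,0,-1.02],[85,0,-1.5,-14,0,0,-1.19]]]}}

```text
clock: 15.58
position: [507.0, 265.6, 93.0]
ee_rot: [-0.304, 0.953, 0.0, 0.0]
contact_force: [0.3, -0.3, 0.7]
gripper_width: 85.1
grasp_force: 0.0
```

Run:
```python
from h import *
im,p=snap("wrist","pics/w10.png");np.save("w10.npy",p,allow_pickle=True)
shift([507,265,93],8); print(arm.read_state()['contact_force'])
g=cv2.cvtColor(im,cv2.COLOR_RGB2GRAY)[230:320,275:370]
k,l,st,ce=cv2.connectedComponentsWithStats((g>70).astype(np.uint8))
for j in range(1,k):
    if st[j][4]>1000: c=ce[j]+[275,230]; print(st[j],c,ray(p,c,126))
```

```text
pos [507.  265.5  93. ] yang 125.6 q [ 0.77  0.43 -0.3   0.   -0.84 -1.71] w 85.1 clk 15.625
shift [ 0.3 -0.5 -0. ] turn -1.089
[ 1.20911522 -0.641165    0.47825058]
[  13   29   62   55 2687] [318.69296613 285.77595832] [[506.68399065 265.62373348 126.        ]]
```

View pics/w10.png

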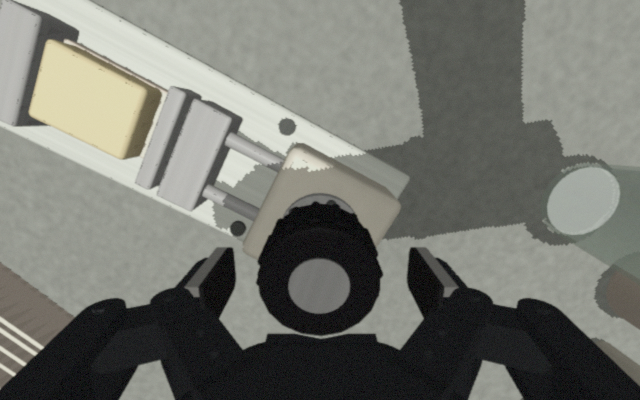

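I've now viewed 14 pictures, over the limit of 10, so I'll view no more and work from numbers. The view shows the knob up and free at (319,286), and it measures (506.7,265.6), right under the tool. The pad is at the block. I'll turn back further and regrip.

Call:
{"method": "servo_tool", "body": {"rows": [[[85,0,0,0,0,0,-0.17],[85,0,0,0,0,0,-0.34],[85,0,0,0,0,0,-0.51],[85,0,0,0,0,0,-0.68],[85,0,0,0,0,0,-0.85],[85,0,0,0,0,0,-1.0],[50,0,0,0,0,0,-1.0],[50,0,0,0,0,0,-1.0],[50,0,0,0,0,0,-1.0],[50,0,0,0,0,0,-1.0]]]}}

```text
clock: 16.88
position: [507.1, 265.3, 93.2]
ee_rot: [0.721, -0.693, 0.0, -0.0]
contact_force: [0.6, 0.0, 2.7]
gripper_width: 52.5
grasp_force: 62.2
```

Call:
{"method": "servo_tool", "body": {"rows": [[[50,0,0,4,0,0,0],[50,0,0,7,0,0,0.05],[50,0,0,10,0,0,0.12],[50,0,0,12,0,0,0.2],[50,0,0,12,0,0,0.3],[50,0,0,12,0,0,0.4]]]}}

```text
clock: 17.62
position: [508.1, 266.5, 83.6]
ee_rot: [-0.572, 0.82, -0.001, 0.002]
contact_force: [-2.0, 3.4, 6.5]
gripper_width: 52.7
grasp_force: 63.6
```

```bash
cat > st.py <<'E'
from h import *
s=arm.read_state();print(s['position'],s['wrist_torque'],s['joints'].round(3),s['contact_force'],s['grasp_force'])
E
python3 st.py
```

```text
[508.13382577 266.45981563  83.5860926 ] [0.73734028 0.75576331 1.68481487] [ 0.766  0.444 -0.313  0.003 -0.809 -1.122] [-2.03684801  3.35439395  6.53185072] 63.60754609107971
```

Call:
{"method": "servo_tool", "body": {"rows": [[[50,0,0,0,0,0,0.1],[50,0,0,0,0,0,0.2]]]}}

```text
clock: 17.88
position: [509.6, 268.1, 82.9]
ee_rot: [-0.487, 0.874, -0.0, 0.004]
contact_force: [0.8, 2.6, 5.9]
gripper_width: 52.9
grasp_force: 63.6
```

```bash
python3 st.py
```

```text
[509.5661562  268.09556864  82.87760039] [ 0.95740032 -0.3107554   2.62021809] [ 0.767  0.446 -0.312  0.003 -0.804 -1.323] [0.83651589 2.59589134 5.89830822] 63.62641453742981
```

Torque has reached 2.6 N m with no further give. That is far above the screw's stiffness plus the clamp load, so it's at the hard stop. I'll let go and rise, ending in the earlier hover pose so the jaw travel can be compared numerically.

Call:
{"method": "servo_tool", "body": {"rows": [[[52,0,0,0,0,0,0],[85,0,0,0,0,0,0],[85,0,0,0,0,0,0],[85,0,0,-10,0,0,0],[85,0,0,-50,0,0,0],[85,0,0,-110,0,0,-0.17],[85,0,0,-149,0,0,-0.34],[85,0,0,-149,0,0,-0.51],[85,0,0,-149,0,0,-0.68],[85,0,0,-149,0,0,-0.85]]]}}

```text
clock: 19.12
position: [506.7, 264.7, 230.4]
ee_rot: [0.804, -0.595, -0.0, -0.0]
contact_force: [0.0, -0.9, -0.5]
gripper_width: 84.9
grasp_force: 0.0
```

Call:
{"method": "servo_tool", "body": {"rows": [[[85,0,0,0,0,0,-0.17],[85,0,0,0,0,0,-0.34],[85,0,0,0,0,0,-0.51],[85,0,0,0,0,0,-0.68],[85,0,0,0,0,0,-0.68]]]}}

```text
clock: 19.75
position: [506.7, 264.8, 230.1]
ee_rot: [0.955, -0.297, -0.0, -0.0]
contact_force: [0.0, -0.2, -0.1]
gripper_width: 84.9
grasp_force: 0.0
```

Run:
```python
from h import *
im,p=snap("wrist","pics/w11.png"); np.save("w11.npy",p,allow_pickle=True)
shift([507,267,230],-123.4)
p6=np.load("w6.npy",allow_pickle=True).item()
o=np.array([516.4,168.8]);y=np.array([-.139,.990]);x=np.array([.990,.139])
def rect(img,p,z=46.5):  # rectified clamp view, 0.5mm/px
    C=np.array([[-60,-115],[60,-115],[60,65],[-60,65]]); X=np.array([np.r_[o+c[0]*x+c[1]*y,z] for c in C])
    H=cv2.getPerspectiveTransform(proj(p,X).astype(np.float32),((C+[60,115])*2).astype(np.float32))
    return cv2.warpPerspective(cv2.GaussianBlur(cv2.cvtColor(img,cv2.COLOR_BGR2GRAY),(3,3),0),H,(240,360))
a=rect(cv2.imread("pics/w6.png"),p6); b=rect(cv2.cvtColor(im,cv2.COLOR_RGB2BGR),p)
for cx in (-30,-25,-12,0,12,25,30):
    for n,r in(('w6',a),('w11',b)):
        c=int((cx+60)*2); v=r[:,c-3:c+4].mean(1); d=np.gradient(v)
        print(cx,n,[(k/2-115,int(d[k])) for k in range(1,359) if abs(d[k])>6 and abs(d[k])>=abs(d[k-1]) and abs(d[k])>abs(d[k+1])])
g=cv2.cvtColor(im,cv2.COLOR_RGB2GRAY)[150:240,275:375]
k,l,st,ce=cv2.connectedComponentsWithStats((g<60).astype(np.uint8)); print([(st[j].tolist(),(ce[j]+[275,150]).tolist()) for j in range(1,k) if st[j][4]>800])
```

```text
pos [506.8 264.9 230.1] yang -124.6 q [ 0.76  0.3  -0.13 -0.   -1.15  0.2 ] w 85.3 clk 19.8
shift [-1.  -1.9  0.1] turn -0.02
-30 w6 [(-101.0, -13), (-95.5, 11), (-7.5, -6), (4.5, 7), (12.0, -7), (40.5, 6), (44.5, -13), (52.5, 15), (57.5, -11), (61.0, 7)]
-30 w11 [(-101.0, -14), (-96.0, 10), (-24.0, -6), (-14.5, -6), (-11.5, 8), (17.5, 7), (32.5, -9), (44.5, -6), (52.5, 15), (57.5, -13), (61.0, 7)]
-25 w6 [(-101.0, -16), (-89.0, 22), (-7.5, -6), (3.0, -16), (6.5, 20), (12.0, -7), (22.5, -11), (39.5, 8), (45.0, 9), (56.5, -11)]
-25 w11 [(-101.0, -16), (-93.5, 15), (-24.0, -7), (-13.5, -18), (-9.5, 16), (16.0, -13), (19.0, 18), (28.0, -9), (44.0, 10), (56.0, -12)]
-12 w6 [(-101.0, -15), (-89.5, 25), (-24.5, -17), (-20.5, 22), (-12.0, -13), (-10.0, 13), (3.0, -18), (12.5, 16), (30.5, -6)]
-12 w11 [(-101.0, -15), (-94.0, 24), (-34.0, -17), (-29.5, 22), (-25.0, -7), (-13.5, -18), (-9.5, 18), (15.5, -12), (24.5, -6)]
0 w6 [(-101.0, -16), (-89.5, 27), (-24.5, -17), (-20.5, 23), (-16.0, -9), (-12.0, -11), (-10.0, 12), (3.0, -18), (6.5, 24), (11.5, -7), (35.0, -12), (39.5, 7)]
0 w11 [(-101.0,
[... 220 characters left out ...]
 12), (2.5, -18), (6.5, 24), (11.5, -8), (29.5, -10), (39.5, 9)]
12 w11 [(-101.5, -16), (-94.0, 24), (-34.0, -17), (-30.0, 22), (-25.5, -9), (-14.0, -19), (-9.5, 18), (15.5, -18), (18.5, 23), (30.0, -12)]
25 w6 [(-101.5, -17), (-89.5, 27), (-20.5, 16), (-12.0, -11), (-9.5, 11), (2.5, -19), (12.0, 17), (27.5, -13)]
25 w11 [(-101.5, -16), (-93.0, 15), (-90.5, 6), (-30.5, 15), (-14.0, -19), (-10.0, 17), (15.0, -10), (17.5, 7), (24.0, -11)]
30 w6 [(-101.5, -16), (-90.0, 27), (-8.5, -7), (2.5, -19), (6.0, 19), (13.5, 6), (26.5, -14), (39.0, 7)]
30 w11 [(-101.5, -17), (-90.0, 27), (-14.5, -19), (-9.5, 18), (15.5, -18), (18.5, 12)]
[([16, 12, 61, 64, 2281], [320.7917580008768, 193.46383165278388])]
```

The numbers agree:
- **Pad:** it travelled 16.5 mm.
- **Carriage:** it travelled about 21.5 mm, so the springs are compressed by about 5 mm. That matches the screw at its 2.0 stop.
- **Block:** it moved about 9 mm towards the fixed jaw, which puts it at the seat.
- **Knob:** it is back up, and the gripper is clear.

Handing in.

```bash
python3 -c "
from h import *
print(arm.job_done())"
```

```text
the job is handed in; nothing more can be done
None
```

The rectangular-wax block is clamped between the jaws with the screw at its stop (about 2.6 N m at the knob, jaw springs compressed about 5 mm), the knob is back up and the arm is clear; I handed the job in at about 20 s, but I viewed 14 pictures, over the limit of 10.

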